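# Make up the heel-repair tray

### The job

Make up the wooden repair tray for the next pair of shoes: put the two matching large D-shaped heel blocks in the two square bays, one in each, rubber side up; stand the small round tack tin upright inside the metal ring; and lay the awl (the short, pointed one of the two wood-handled tools) lengthwise in the long bay, wholly inside it. Everything must sit flat on the tray's floor and be let go; leave the small heel block, the square-cornered block, the screwdriver and the glue jar where they lie.

Things in the scene. Friction and masses are not known exactly. Their poses are not given: they have to be found in the camera images.
- tray: Fixed wooden tray, 234 (x) by 166 mm (y). Origin mid-underside, on the bench; z up. Floor 4 mm thick; all walls only 12 mm high from the bench. +y side: three 72 mm square bays, centres (x, y) (-76, 42), (0, 42), (76, 42) mm; the first holds a fixed metal ring (inside 68 mm, top 12 mm) for the tin, the others are for the heels, either way. -y side: long bay 224 by 80 mm, centre (0, -38), for awl.
- heel_a: Large D-shaped shoe heel block, one of two the same: 56 mm long (x; flat end at -x, rounded end of radius 25 mm at +x), 50 mm wide (y; the sides are flat and parallel from the flat end to 3 mm past the middle), 36 mm high; dark wood with an 8 mm black rubber layer on top; origin at the middle of its underside, z up. To go in a square bay.
- heel_b: The other large D-shaped heel block, the same as heel_a in size, shape and axes: 56 x 50 x 36 mm. To go in the other square bay.
- tack_tin: Small round closed metal tin, 51 mm in diameter, 36 mm high, standing. Origin at the middle of its underside, z up. To stand in the ring.
- awl: Awl lying flat: square light-wood handle 28 mm wide and high, 80 mm long, brass ferrule, thin pointed steel spike; 144 mm long in all. Origin on the bench below mid-length; x runs to the point (x = +72 mm); handle from x = -72 to +8 mm, its centre (-32 mm) near the centre of mass; z up. To lie in the long bay, pointing either way.
- small_heel: Look-alike to leave: small D-shaped heel block, 38 mm long (x), 32 mm wide (y), 36 mm high, dark wood with an 8 mm black rubber layer on top; origin at the middle of its underside, z up.
- square_block: Look-alike to leave: rectangular block with four square corners, 56 x 50 x 36 mm, dark wood with an 8 mm black rubber layer on top; origin at the middle of its underside, z up.
- screwdriver: Look-alike to leave: screwdriver lying flat with the same square light-wood handle (85 x 28 x 28 mm) but a longer, thicker shaft with a wide flat blade end; 190 mm long. Origin on the bench below the middle of its length; x runs to the blade, z up.
- glue_jar: Bystander to leave: white round glue jar with a grey lid, 72 mm in diameter, 70 mm high. Origin at the middle of its underside.
Not all that is in view belongs to the job. Leave any green or pink look-alike of the awl alone.

How it is judged (in metres and radians):
At the end, for the whole second after the job is handed in: Large heels in the two square bays, one each (14 mm), tin in the ring (13 mm), awl inside the long bay (44 mm along, 27 mm across, 0.3 rad); all flat on the tray floor (underside below 8.5 mm, tilt under 0.12 rad), released, at rest; the four others within 30 mm of where they lay ((((x of heel_a in the frame of tray between -0.014 and 0.014 m and y of heel_a in the frame of tray between 0.028 and 0.056 m) and (x of heel_b in the frame of tray between 0.062 and 0.09 m and y of heel_b in the frame of tray between 0.028 and 0.056 m)) or ((x of heel_b in the frame of tray between -0.014 and 0.014 m and y of heel_b in the frame of tray between 0.028 and 0.056 m) and (x of heel_a in the frame of tray between 0.062 and 0.09 m and y of heel_a in the frame of tray between 0.028 and 0.056 m))) and x of tack_tin in the frame of tray between -0.089 and -0.063 m and y of tack_tin in the frame of tray between 0.029 and 0.055 m and x of awl in the frame of tray between -0.044 and 0.044 m and y of awl in the frame of tray between -0.066 and -0.012 m and angle between the x axis of awl and the x axis of tray, either way round below 0.3 rad and z of heel_a in the frame of tray between 0.001 and 0.0085 m and angle between each of heel_a, heel_b, tack_tin, awl's own z axis and vertical below 0.12 rad and linear speed of each of heel_a, heel_b, tack_tin, awl below 0.02 m/s and angular speed of each of heel_a, heel_b, tack_tin, awl below 0.2 rad/s and z of heel_b in the frame of tray between 0.001 and 0.0085 m and z of tack_tin in the frame of tray between 0.001 and 0.0085 m and z of awl in the frame of tray between 0.001 and 0.0085 m and distance of each of small_heel, square_block, screwdriver, glue_jar from where it was at the start of the episode below 0.03 m); the robot touches nothing.
It fails at once if the small heel block is moved by more than 30 mm (distance of small_heel from where it was at the start of the episode above 0.03 m).
It fails at once if the square block is moved by more than 30 mm (distance of square_block from where it was at the start of the episode above 0.03 m).
It fails at once if the screwdriver is moved by more than 30 mm (distance of screwdriver from where it was at the start of the episode above 0.03 m).
It fails at once if the glue jar is moved by more than 30 mm (distance of glue_jar from where it was at the start of the episode above 0.03 m).
It also fails if it takes over 112 s, if anything falls off the work surface, if the arm or the gripper's body presses on something with over 40 N, if the wrist force passes 120 N, or if a joint passes its speed limit or range.

### The arm

A 6-joint arm with a two-finger parallel gripper is mounted at the origin on the work surface. World frame = base frame: x ahead of the robot, y to its left, z up, the work surface at z = 0. Lengths are in mm, angles in rad, forces in N, time in s.
With the tool pointing down it reaches from about 275 to 1000 mm from the base axis. Payload 8.4 kg.
Tool frame: the origin (TCP) lies midway between the tips of the shut fingers; the grasp point (between the pads) lies r.grasp_offset behind it (r.grasp_offset is the distance from the TCP to the grasp point, in mm); z points along the fingers, y is the direction in which the jaws open and shut (so a half turn about z gives the same grasp; the last joint's range is limited). The gripper opens to 85 mm and grips with 20 to 120 N. Pads are 22 mm wide; open, the fingers measure 114 mm over their backs; the gripper's body (76 mm by 85 mm) begins 54 mm behind the grasp point. The pads swing forward as they close: fully open they stand 13 mm farther back than shut.
Start: joints at [1.11, 0.353, 1.633, -0, 1.155, -0.002], TCP at [276.794, 560.368, 231.281] pointing down, gripper open.
Joint ranges: [-2.63, 2.63], [-0.92, 2.1], [0.06, 2.66], [-1.3, 4.44], [0, 2.69], [-3.02, 3.02]. Speed limits (rad/s): [2.22, 2.22, 2.79, 3.14, 3.14, 3.14].

### API

Orientations are given as [roll, pitch, yaw] about the fixed x, y, z axes, in that order (R = Rz(yaw) Ry(pitch) Rx(roll)).
In Python, from rig import r gives the robot as it stands.
- The arm moves only by the tool jog_arm, never from a script. Its argument "series" is a list that holds one entry, the list of rows, each a list of 7 numbers: the shift along the tool's x, y, z in cm, then the turn, a rotation vector about the tool's x, y, z in degrees, then the finger opening in cm, from 0 to 8.54. A call has 1 to 5 rows; each row is the pose to reach, as a shift and turn from the pose commanded when the call began, along the tool's axes at that moment; what a row does not reach only later rows make up. A row lasts 1/8 s, in which the tool goes at most 62.5 mm and 10.7 degrees, less where a joint would pass 70% of its speed; a pose out of reach is approached as far as the arm can. A call with a gripper value outside its range is refused whole. The fingers move at their own pace and stop on an object; "newtons" is the grip in N (left out, the last holds). Time passes only in rows, so rows that repeat a pose let the fingers close. It gives the time, the measured TCP pose, the force and the opening at its end, in the units of the state.
- r.sense(): the state, without advancing time (a new reading comes with each control period).
- r.grab_frame(name): name is "side" or "top"; returns the picture (384x512x3 uint8, red, green, blue); there is no depth.
- r.calibration(name): a dict with "mtx" (3x3 intrinsics, pixels), "origin" and "attitude" of the camera in the world. Camera axes: x right, y down, z forward; pixel columns grow to the right and rows downward; lengths in mm; the calibration is good to about 2 mm. A picture is of the moment at which its call begins. calibration takes no time and is no camera call.
- r.sign_off(): hands the job in, once; it reports no verdict.
The state is a dict: "clock": time; "qpos": joint angles; "qvel": joint speeds; "joint_efforts": joint torques, N m; "eef_pos": TCP position; "tcp_rot": TCP orientation; "contact_force": force on the tool from outside, world axes, zero at the start; "wrist_torque": the same for the moment, N m; "opening": opening from 0.0 (shut) to 1.0 (fully open).
Only numpy, scipy, OpenCV 4.12 (cv2) and the standard library are available. Lean on these libraries where they do the work, as an engineer would, in place of code of your own. Each camera call takes 0.05 s, during which the arm holds its last target.

## Working session

There is one attempt and no reset: what is moved stays moved. The work goes in short steps, Python scripts to look and compute and a tool call to move; the robot and the scene stay as the last step left them, time stands still between calls to the robot, and variables do not carry over. Pictures are saved under pics/ and viewed, and the job is handed in when it is done.

Besides the shell and the picture viewer there is one more tool, called after "Emit:" in YAML: its name, and indented under it one key for each argument. jog_arm: Moves the arm, as the interface text tells. Its arguments: {"type":"object","properties":{"series":{"type":"array","items":{"type":"array","items":{"type":"array","items":{"type":"number"}}}},"newtons":{"type":"number"}},"required":["series"]}

```bash
ls; mkdir -p pics
python3 - <<'E'
from rig import r
import cv2
print(r.sense(), r.grasp_offset)
for n in("top","side"):
    im=r.grab_frame(n); cv2.imwrite(f"pics/{n}0.png",im[:,:,::-1]); print(n,r.calibration(n))
E
```

```text
pics
{'clock': 0.0, 'qpos': array([ 1.10964077e+00,  3.53671405e-01,  1.63416713e+00,  2.02353660e-05,
        1.15520292e+00, -2.38788578e-03]), 'qvel': array([ 0.00071404, -0.00044567, -0.00036597,  0.00190971, -0.000125  ,
        0.0014158 ]), 'joint_efforts': array([-9.93528702e-04, -6.05264997e+01, -3.42057753e+01, -6.74699277e-05,
        9.64831183e-03, -1.18053893e-05]), 'eef_pos': array([276.54298787, 559.93420816, 230.53304628]), 'tcp_rot': array([-3.14014391e+00, -2.19605164e-05,  2.68281678e+00]), 'contact_force': array([-0.4591113 ,  0.27281891, -0.01844325]), 'wrist_torque': array([0.01533454, 0.01842256, 0.00908047]), 'opening': 1.000532094805445} 18.700000000000003
top {'mtx': array([[387.97887373,   0.        , 258.56430136],
       [  0.        , 387.97887373, 190.68232054],
       [  0.        ,   0.        ,   1.        ]]), 'origin': array([486.37403708,  28.71552634, 915.2682544 ]), 'attitude': array([-3.07541851,  0.00502947, -1.54593926])}
side {'mtx': array([[460.08552772,   0.        , 251.91402064],
       [  0.        , 460.08552772, 195.9393241 ],
       [  0.        ,   0.        ,   1.        ]]), 'origin': array([ 180.60541143, -783.13387644,  755.41462291]), 'attitude': array([-2.23449208,  0.02007094, -0.43952769])}
```

View pics/top0.png

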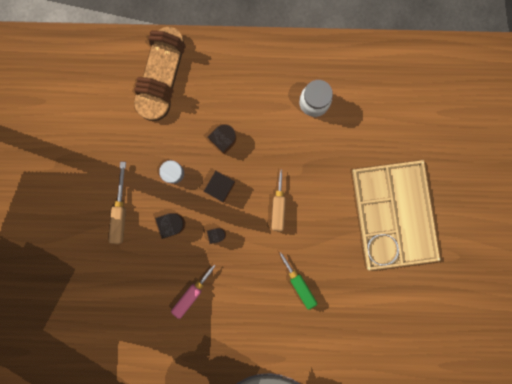

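View pics/side0.png

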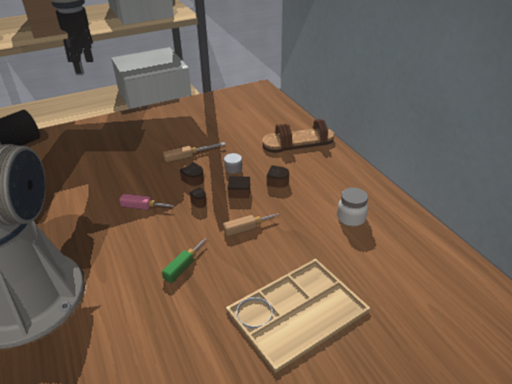

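Top view: tray around (397,215) with the ring at (383,250). Large D heels are at about (222,138) and (170,225), the square block at (219,187) and the small heel at (216,236). The tin is at (171,172), the awl at (279,205), the screwdriver at (119,205) and the jar at (316,98). The pink and green look-alikes are lower down.

```bash
cat > h.py <<'E'
import numpy as np, cv2
from scipy.spatial.transform import Rotation as R
from rig import r
def cal(n):
    c=r.calibration(n); return c['mtx'],np.array(c['origin']),R.from_euler('xyz',c['attitude']).as_matrix()
def toplane(n,px,z):
    K,o,A=cal(n); px=np.atleast_2d(px).astype(float)
    d=(A@np.linalg.inv(K)@np.c_[px,np.ones(len(px))].T).T
    return o+d*((z-o[2])/d[:,2])[:,None]
def proj(n,P):
    K,o,A=cal(n); p=K@A.T@(np.atleast_2d(P)-o).T; return (p[:2]/p[2]).T
E
python3 - <<'E'
import cv2,numpy as np
from h import *
im=cv2.imread('pics/top0.png')
print(toplane('top',[(397,215),(258,384)],0))
hsv=cv2.cvtColor(im,cv2.COLOR_BGR2HSV)
a=cv2.resize(im[115:255,105:305],None,fx=4,fy=4,interpolation=cv2.INTER_CUBIC)
a=cv2.convertScaleAbs(a,alpha=1.6)
cv2.imwrite('pics/z1.png',a)
a=cv2.resize(im[150:280,340:450],None,fx=4.5,fy=4.5,interpolation=cv2.INTER_CUBIC)
cv2.imwrite('pics/z2.png',a)
for p in [(222,138),(222,133),(170,225),(165,228),(219,187),(216,236),(200,205),(240,150),(180,240),(225,145)]: print(p,im[p[1],p[0]],hsv[p[1],p[0]])
E
```

```text
[[ 497.61464618 -291.86786967    0.        ]
 [ 103.58329353   25.0952246     0.        ]]
(222, 138) [51 55 64] [ 9 52 64]
(222, 133) [42 47 57] [10 67 57]
(170, 225) [45 48 54] [10 42 54]
(165, 228) [43 46 52] [10 44 52]
(219, 187) [40 43 52] [ 8 59 52]
(216, 236) [49 52 60] [ 8 47 60]
(200, 205) [38 66 99] [ 14 157  99]
(240, 150) [38 66 99] [ 14 157  99]
(180, 240) [36 62 95] [ 13 158  95]
(225, 145) [41 46 56] [10 68 56]
```

View pics/z1.png

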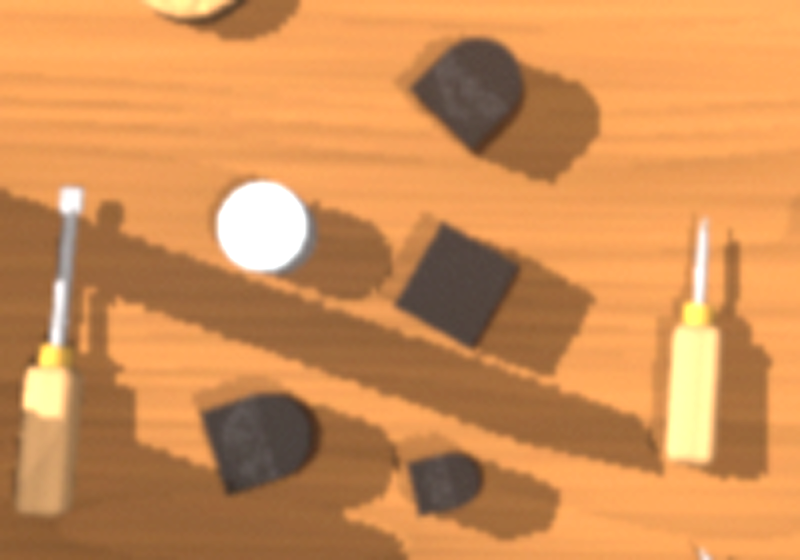

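View pics/z2.png

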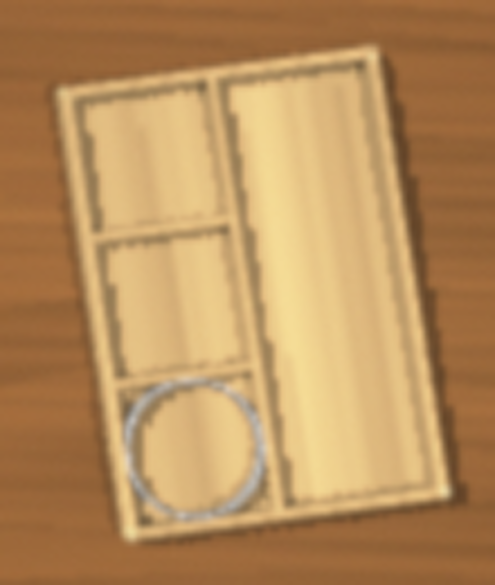

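The zoomed crops show two large D tops, the square block and the small D, with their rubber tops low in saturation. The tray outline is clean. Next I'll measure everything.

```bash
cat > meas.py <<'E'
from h import *
def up(im,f=4): return cv2.resize(im,None,fx=f,fy=f,interpolation=cv2.INTER_CUBIC)
def cnts(m,mina):
    c,_=cv2.findContours(m,cv2.RETR_EXTERNAL,cv2.CHAIN_APPROX_NONE)
    return [k for k in c if cv2.contourArea(k)>mina]
def wpts(c,z,f=4): return toplane('top',(c.reshape(-1,2)+.5)/f-.5,z)[:,:2]
def rect(w):
    (c,s,a)=cv2.minAreaRect(w.astype(np.float32)); return np.array(c),s,a
def run(im):
    u=up(im); hsv=cv2.cvtColor(u,cv2.COLOR_BGR2HSV); H,S,V=cv2.split(hsv)
    roi=np.zeros_like(H); roi[4*115:4*255,4*105:4*310]=255
    dark=((S<112)&(V<100)).astype(np.uint8)*255&roi
    for c in cnts(dark,1000):
        w=wpts(c,36); b=rect(w); M=cv2.moments(w.astype(np.float32)); cen=np.array([M['m10'],M['m01']])/M['m00']
        print('dark',np.mean(c.reshape(-1,2),0)/4,'rect',np.round(b[0],1),np.round(b[1],1),'ang',round(b[2],1),'cen-mid',np.round(cen-b[0],1),'area',cv2.contourArea(w.astype(np.float32)))
    white=((S<60)&(V>150)).astype(np.uint8)*255&roi
    for c in cnts(white,800):
        w=wpts(c,36); print('white',np.mean(c.reshape(-1,2),0)/4,cv2.minEnclosingCircle(w.astype(np.float32)), np.mean(w,0))
    light=((H>10)&(H<30)&(V>150)&(S<150)).astype(np.uint8)*255
    return u,hsv,dark,white
E
python3 - <<'E'
from meas import *
im=cv2.imread('pics/top0.png')
u,hsv,d,w=run(im)
for p in [(279,210),(279,225),(397,215),(375,185),(362,167),(300,215),(433,250),(270,190),(285,225),(375,267)]: print(p,cv2.cvtColor(im,cv2.COLOR_BGR2HSV)[p[1],p[0]])
E
```

```text
dark [215.72164948 235.57345361] rect [441.8 127.7] [30.7 36.8] ang 13.9 cen-mid [-0.2  1.2] area 946.676099533448
dark [169.16445183 224.87126246] rect [463.9 232.6] [49.4 56.6] ang 19.0 cen-mid [-0.8  1.9] area 2385.3511646136176
dark [219.27540984 186.31147541] rect [553.4 124.9] [49.7 53.9] ang 62.0 cen-mid [-0.3  0.1] area 2537.093991388334
dark [222.92264151 137.00283019] rect [668.3 118.9] [49.6 53.2] ang 47.2 cen-mid [-1.6  1.3] area 2314.198181923246
white [170.26792829 171.43326693] ((584.265625, 237.7734832763672), 25.827102661132812) [584.43726816 237.95257076]
(279, 210) [ 15 129 208]
(279, 225) [ 15 127 211]
(397, 215) [ 18 113 180]
(375, 185) [ 19 108 227]
(362, 167) [ 15 146 145]
(300, 215) [ 14 161 163]
(433, 250) [ 18 113 207]
(270, 190) [ 14 160 156]
(285, 225) [ 14 156  98]
(375, 267) [ 18 113 215]
```

```bash
cat >> meas.py <<'E'
def tray(u,hsv):
    H,S,V=cv2.split(hsv); m=((S<140)&(V>110)&(H>11)).astype(np.uint8)*255
    roi=np.zeros_like(H); roi[4*145:4*285,4*340:4*455]=255
    m=cv2.morphologyEx(m&roi,cv2.MORPH_CLOSE,np.ones((25,25)))
    c=max(cnts(m,100),key=cv2.contourArea); return rect(wpts(c,12))
def handle(u,hsv,box=(255,190,300,240),z=28):
    H,S,V=cv2.split(hsv); m=((S<142)&(V>110)&(H>11)).astype(np.uint8)*255
    roi=np.zeros_like(H); x0,y0,x1,y1=box; roi[4*y0:4*y1,4*x0:4*x1]=255
    c=max(cnts(m&roi,100),key=cv2.contourArea); return rect(wpts(c,z))
E
python3 - <<'E'
from meas import *
im=cv2.imread('pics/top0.png')
u,hsv,d,w=run(im)
print(tray(u,hsv)); print(handle(u,hsv))
z=np.array([(60,88),(378,47),(452,495),(128,540)])/4.5-.5+.5/4.5+[340,150]
print(toplane('top',z,12))
print('awl tip',toplane('top',[(281,170)],14), toplane('top',[(279,193)],14))
cs=np.array([(-76,42,12),(0,42,12),(76,42,12)])
# side-view cross-check of tin: rays
print('jar',toplane('top',[(318,94)],70))
E
```

```text
dark [215.72164948 235.57345361] rect [441.8 127.7] [30.7 36.8] ang 13.9 cen-mid [-0.2  1.2] area 946.676099533448
dark [169.16445183 224.87126246] rect [463.9 232.6] [49.4 56.6] ang 19.0 cen-mid [-0.8  1.9] area 2385.3511646136176
dark [219.27540984 186.31147541] rect [553.4 124.9] [49.7 53.9] ang 62.0 cen-mid [-0.3  0.1] area 2537.093991388334
dark [222.92264151 137.00283019] rect [668.3 118.9] [49.6 53.2] ang 47.2 cen-mid [-1.6  1.3] area 2314.198181923246
white [170.26792829 171.43326693] ((584.265625, 237.7734832763672), 25.827102661132812) [584.43726816 237.95257076]
(array([ 498.67752075, -284.07339478]), (239.2137908935547, 174.08177185058594), 9.145864486694336)
(array([494.52578735, -10.94512177]), (29.672988891601562, 79.81625366210938), 87.6410903930664)
[[ 601.93703542 -184.69328663   12.        ]
 [ 627.39326134 -349.65025047   12.        ]
 [ 397.45582611 -386.65299366   12.        ]
 [ 370.47657093 -221.42386246   12.        ]]
awl tip [[595.65478795 -16.45260793  14.        ]] [[541.73501975 -12.93409651  14.        ]]
jar [[760.38322096 -92.11240437  70.        ]]
```

```bash
cat > go.py <<'E'
import sys
from h import *
s=r.sense(); p=s['eef_pos']; Rm=R.from_euler('xyz',s['tcp_rot'])
def to(x,y,z,yawdeg):
    d=Rm.inv().apply(np.array([x,y,z])-p)/10
    T=R.from_euler('xyz',[180,0,yawdeg],degrees=True)
    rv=np.degrees((Rm.inv()*T).as_rotvec())
    print('shift cm',np.round(d,2),'turn deg',np.round(rv,1))
C=np.array([499.2,-285.4]);a=np.radians(9.1)
def tr(x,y): return C+[x*np.cos(a)-y*np.sin(a),x*np.sin(a)+y*np.cos(a)]
if __name__=='__main__':
    print('t',round(s['clock'],2),'pos',np.round(p,1),'rot',np.round(np.degrees(s['tcp_rot']),1),'F',np.round(s['contact_force'],1),'open mm',round(s['opening']*85.4,1),'q',np.round(s['qpos'],2))
    a_=[float(v) for v in sys.argv[1:]]
    for i in range(0,len(a_),4): to(*a_[i:i+4])
E
python3 - <<'E'
from go import *
print('ring',toplane('top',[(382.9,249.6)],12),tr(-76,42))
print('heel1 place',tr(66,42),'heel2 place',tr(-10,42),'awl',tr(-32,-40))
E
python3 go.py 661 125.7 100 137
```

```text
ring [[ 416.99553152 -255.31737037   12.        ]] [ 417.51391186 -255.94863323]
heel1 place [ 557.72667242 -233.49018768] heel2 place [ 482.68322311 -245.51020079] awl [ 473.92908087 -329.95761042]
t 0.1 pos [276.6 560.  230.6] rot [-179.9   -0.   153.7] F [-0.5 -0.5  1.1] open mm 85.4 q [ 1.11  0.35  1.63  0.    1.16 -0.  ]
shift cm [-53.7  -21.9   13.09] turn deg [-0.1  0.  16.7]
```

Emit:
jog_arm:
  series:
    - [[-53.7,-21.9,13.1,0,0,16.7,8.5],[-53.7,-21.9,13.1,0,0,16.7,8.5],[-53.7,-21.9,13.1,0,0,16.7,8.5],[-53.7,-21.9,13.1,0,0,16.7,8.5],[-53.7,-21.9,13.1,0,0,16.7,8.5]]
  newtons: 40

```text
clock: 0.72
eef_pos: [479.9, 330.5, 161.9]
tcp_rot: [-3.142, -0.0, 2.392]
contact_force: [0.5, 0.7, -0.1]
opening: 0.995
```

```bash
python3 go.py 661 125.7 60 137
```

```text
t 0.72 pos [479.9 330.5 161.9] rot [-180.   -0.  137.] F [ 0.5  0.7 -0.1] open mm 84.9 q [ 0.6   0.36  1.79  0.    0.99 -0.22]
shift cm [-27.22  -2.64  10.19] turn deg [-0. -0.  0.]
```

Emit:
jog_arm:
  series:
    - [[-27.2,-2.6,10.2,0,0,0,8.5],[-27.2,-2.6,10.2,0,0,0,8.5],[-27.2,-2.6,10.2,0,0,0,8.5],[-27.2,-2.6,10.2,0,0,0,8.5],[-27.2,-2.6,10.2,0,0,0,8.5]]

```text
clock: 1.35
eef_pos: [661.0, 125.3, 58.9]
tcp_rot: [-3.141, -0.001, 2.39]
contact_force: [0.0, 0.5, 0.7]
opening: 0.997
```

```bash
python3 go.py 661 125.7 8 137
```

```text
t 1.35 pos [661.  125.3  58.9] rot [-179.9   -0.   136.9] F [0.  0.5 0.7] open mm 85.1 q [ 0.19  0.61  1.64 -0.    0.89 -0.63]
shift cm [0.03 0.04 5.09] turn deg [-0.1 -0.  -0.1]
```

Now a quick look before descending.

```bash
cat > look.py <<'E'
import sys
from h import *
tag=sys.argv[1]; cx,cy,w=map(int,sys.argv[2:5]); n=sys.argv[5] if len(sys.argv)>5 else 'top'
im=r.grab_frame(n)[:,:,::-1]; cv2.imwrite(f'pics/{tag}_full.png',im)
x0,y0=max(cx-w,0),max(cy-w*3//4,0)
cr=im[y0:cy+w*3//4,x0:cx+w]; f=min(780/cr.shape[1],580/cr.shape[0])
cv2.imwrite(f'pics/{tag}.png',cv2.convertScaleAbs(cv2.resize(cr,None,fx=f,fy=f,interpolation=cv2.INTER_CUBIC),alpha=1.4)); print('origin',x0,y0,'scale',round(f,2))
E
python3 look.py a1 278 176 60 side
```

```text
origin 218 131 scale 6.44
```

View pics/a1.png

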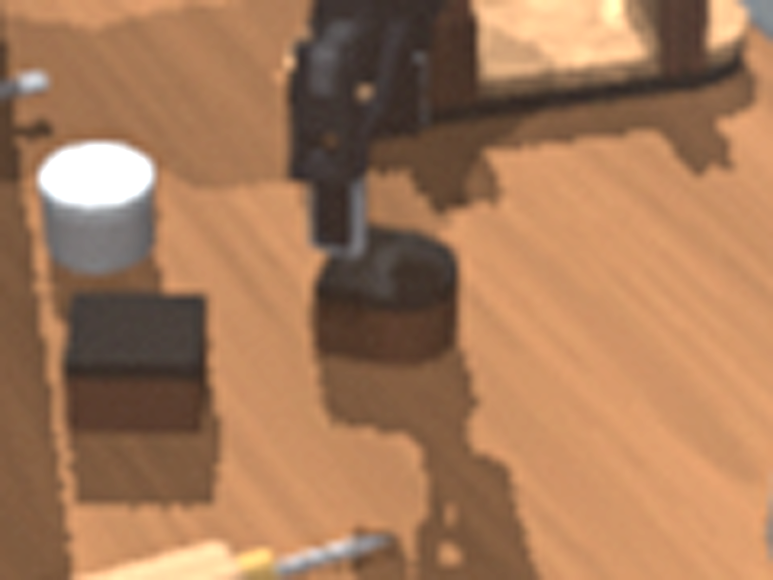

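Side view: the gripper is above the far D heel. The near finger at zoom (338,220) lines up with the heel's flat half. I'll descend and close.

Emit:
jog_arm:
  series:
    - [[0,0,5.0,0,0,0,8.5],[0,0,5.0,0,0,0,8.5],[0,0,5.0,0,0,0,3],[0,0,5.0,0,0,0,3],[0,0,5.0,0,0,0,3]]

```text
clock: 2.02
eef_pos: [661.4, 128.4, 12.6]
tcp_rot: [3.139, 0.002, 2.392]
contact_force: [-1.1, 0.4, 7.2]
opening: 0.572
```

Emit:
jog_arm:
  series:
    - [[0,0,0,0,0,0,3],[0,0,0,0,0,0,3],[0,0,0,0,0,0,3]]

```text
clock: 2.4
eef_pos: [661.4, 128.3, 12.6]
tcp_rot: [3.139, 0.002, 2.392]
contact_force: [-0.6, 0.8, 7.7]
opening: 0.575
```

```bash
python3 go.py 661 125.7 80 137; python3 look.py a2 278 176 60 side
```

```text
t 2.4 pos [661.4 128.3  12.6] rot [1.799e+02 1.000e-01 1.370e+02] F [-0.6  0.8  7.7] open mm 49.1 q [ 0.19  0.67  1.66  0.    0.81 -0.63]
shift cm [-0.16 -0.2  -6.74] turn deg [0.1 0.1 0. ]
origin 218 131 scale 6.44
```

View pics/a2.png

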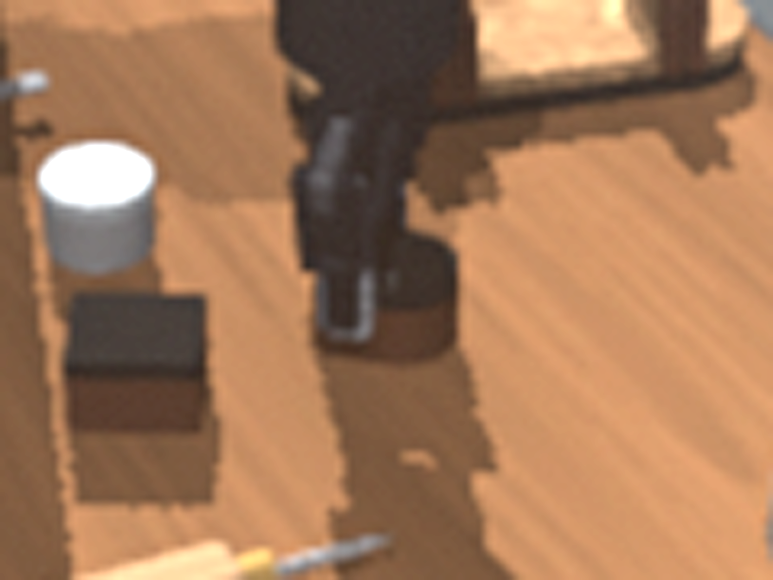

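The fingers hold the flat half of the heel (49 mm opening). The compliance has lifted the TCP to 12.6 mm above the heel's underside. I'll lift now.

Emit:
jog_arm:
  series:
    - [[0,0,-4,0,0,0,3],[0,0,-9,0,0,0,3],[0,0,-9,0,0,0,3]]

```text
clock: 2.82
eef_pos: [663.3, 128.5, 105.8]
tcp_rot: [3.135, 0.005, 2.392]
contact_force: [0.8, -0.1, -1.2]
opening: 0.575
```

```bash
python3 go.py 557.7 -233.5 90 189.1; python3 look.py a3 278 160 60 side
```

```text
t 2.83 pos [663.3 128.5 105.8] rot [179.6   0.3 137. ] F [ 0.8 -0.1 -1.2] open mm 49.1 q [ 0.19  0.55  1.62 -0.    0.96 -0.63]
shift cm [-16.94 -33.7    1.43] turn deg [  0.2   0.5 -52.1]
origin 218 115 scale 6.44
```

View pics/a3.png

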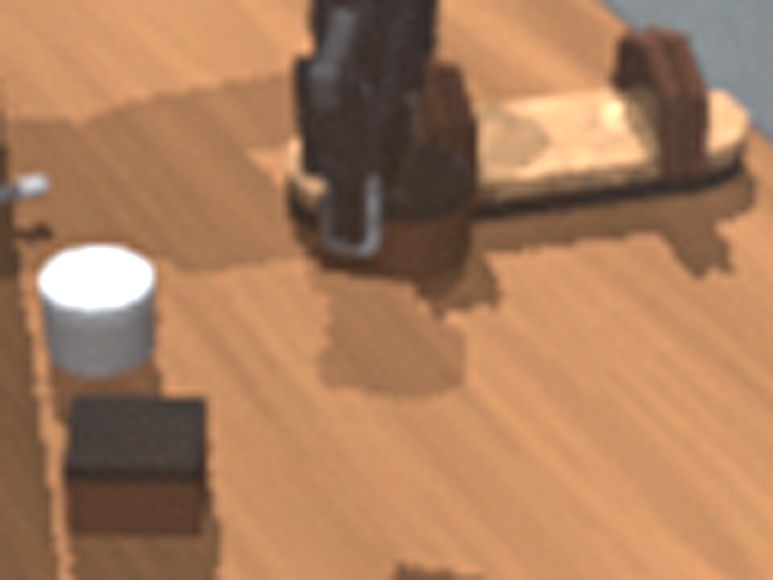

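Emit:
jog_arm:
  series:
    - [[-17,-33.7,1.4,0,0,-52,3],[-17,-33.7,1.4,0,0,-52,3],[-17,-33.7,1.4,0,0,-52,3],[-17,-33.7,1.4,0,0,-52,3],[-17,-33.7,1.4,0,0,-52,3]]

```text
clock: 3.5
eef_pos: [573.8, -165.8, 88.0]
tcp_rot: [3.141, -0.001, -2.982]
contact_force: [1.6, -0.5, -0.9]
opening: 0.574
```

```bash
python3 go.py 557.7 -233.5 60 189.1
```

```text
t 3.5 pos [ 573.8 -165.8   88. ] rot [ 1.800e+02 -1.000e-01 -1.709e+02] F [ 1.6 -0.5 -0.9] open mm 49.0 q [-0.28  0.48  1.8   0.    0.86 -2.01]
shift cm [ 2.66 -6.43  2.8 ] turn deg [ 0.  -0.1  0. ]
```

Emit:
jog_arm:
  series:
    - [[2.7,-6.4,2.8,0,0,0,3],[2.7,-6.4,2.8,0,0,0,3],[2.7,-6.4,2.8,0,0,0,3],[2.7,-6.4,2.8,0,0,0,3]]

```text
clock: 4.0
eef_pos: [558.8, -230.6, 61.2]
tcp_rot: [3.141, 0.0, -2.988]
contact_force: [-0.6, 0.6, -0.9]
opening: 0.573
```

```bash
python3 go.py 557.7 -233.5 18 189.1; python3 look.py a4 370 190 60;  python3 look.py a4s 300 300 90 side
```

```text
t 4.0 pos [ 558.8 -230.6   61.2] rot [ 180.     0.  -171.2] F [-0.6  0.6 -0.9] open mm 49.0 q [-0.39  0.53  1.8   0.    0.82 -2.12]
shift cm [ 0.16 -0.27  4.32] turn deg [ 0.   0.  -0.3]
origin 310 145 scale 6.44
origin 210 233 scale 4.33
```

View pics/a4.png

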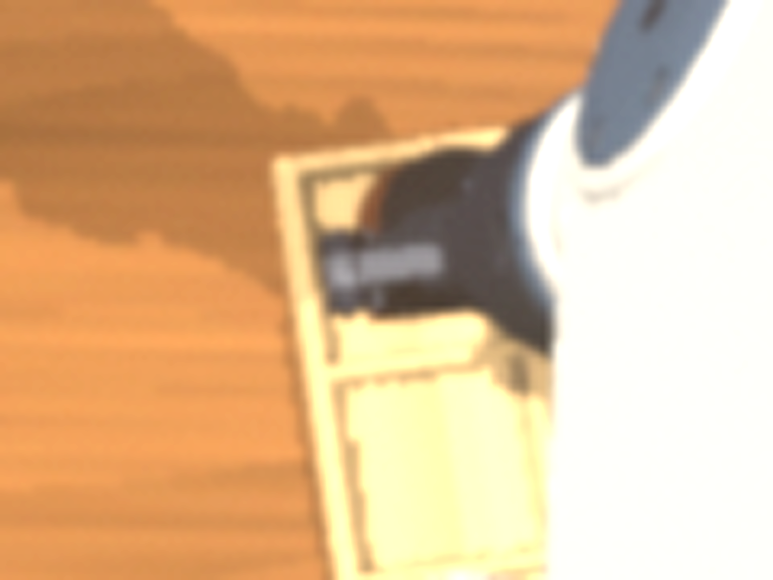

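View pics/a4s.png

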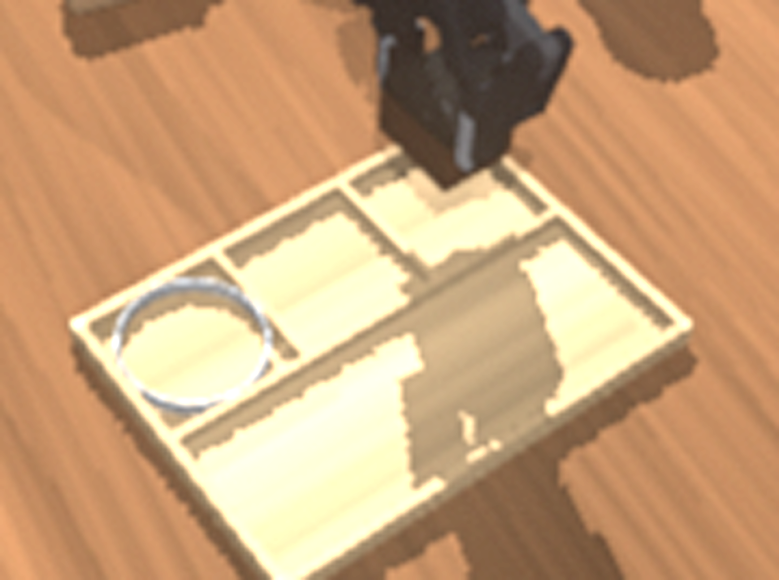

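The heel hangs level over the far square bay in both views. Lowering.

Emit:
jog_arm:
  series:
    - [[0.1,-0.2,2.5,0,0,0,3],[0.1,-0.2,4.3,0,0,0,3],[0.1,-0.2,4.4,0,0,0,3],[0.1,-0.2,4.4,0,0,0,3]]

```text
clock: 4.6
eef_pos: [557.8, -233.5, 17.0]
tcp_rot: [3.141, -0.0, -2.988]
contact_force: [-0.0, -0.9, -0.6]
opening: 0.577
```

```bash
python3 go.py 557.7 -233.5 16.5 189.1
```

```text
t 4.6 pos [ 557.8 -233.5   17. ] rot [ 180.    -0.  -171.2] F [-0.  -0.9 -0.6] open mm 49.3 q [-0.4   0.59  1.82  0.    0.74 -2.12]
shift cm [0.01 0.   0.05] turn deg [ 0.  -0.  -0.3]
```

Emit:
jog_arm:
  series:
    - [[0,0,0.15,0,0,0,3],[0,0,0.15,0,0,0,6.6],[0,0,0.15,0,0,0,6.6],[0,0,0.15,0,0,0,6.6]]

```text
clock: 5.1
eef_pos: [557.8, -234.1, 15.7]
tcp_rot: [-3.142, 0.0, -2.989]
contact_force: [0.2, -0.1, 0.1]
opening: 0.774
```

Emit:
jog_arm:
  series:
    - [[0,0,-4,0,0,0,6.6],[0,0,-9,0,0,0,6.6],[0,0,-9,0,0,0,8.5]]

```text
clock: 5.48
eef_pos: [560.3, -235.2, 109.6]
tcp_rot: [-3.138, 0.006, -2.989]
contact_force: [0.2, 0.5, -0.1]
opening: 0.954
```

```bash
python3 -c "
import numpy as np
u=np.array([np.cos(np.radians(-71)),np.sin(np.radians(-71))]);print(np.array([463.9,232.6])-10*u)"; python3 go.py 460.6 242.1 100 109;  python3 look.py a5s 300 270 90 side
```

```text
[460.64431846 242.05518576]
t 5.47 pos [ 560.3 -235.2  109.6] rot [-179.8    0.3 -171.2] F [ 0.2  0.5 -0.1] open mm 81.5 q [-0.4   0.46  1.78 -0.    0.9  -2.12]
shift cm [ 2.59 48.69  0.76] turn deg [ 0.1  0.4 79.8]
origin 210 203 scale 4.33
```

View pics/a5s.png

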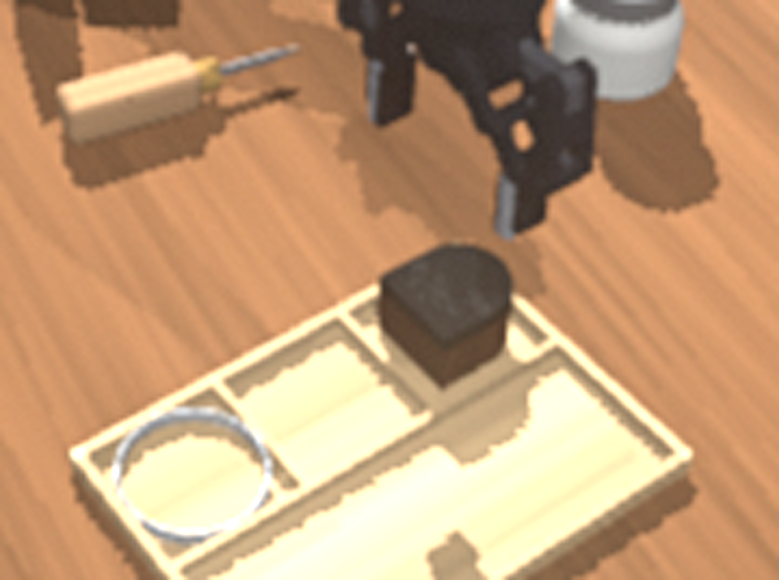

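The first heel sits flat in the far bay. On to the second heel.

Emit:
jog_arm:
  series:
    - [[2.6,48.7,0.8,0,0,79.8,8.5],[2.6,48.7,0.8,0,0,79.8,8.5],[2.6,48.7,0.8,0,0,79.8,8.5],[2.6,48.7,0.8,0,0,79.8,8.5],[2.6,48.7,0.8,0,0,79.8,8.5]]

```text
clock: 6.15
eef_pos: [497.4, 53.3, 99.8]
tcp_rot: [-3.14, -0.001, 2.415]
contact_force: [0.2, 0.2, 0.1]
opening: 0.993
```

```bash
python3 go.py 460.6 242.1 65 109;python3 look.py a6 390 215 80
```

```text
t 6.15 pos [497.4  53.3  99.8] rot [-1.799e+02 -1.000e-01  1.383e+02] F [0.2 0.2 0.1] open mm 84.8 q [ 0.1   0.34  2.01  0.    0.8  -0.74]
shift cm [15.3  11.67  3.48] turn deg [-0.1 -0.  29.3]
origin 310 155 scale 4.83
```

View pics/a6.png

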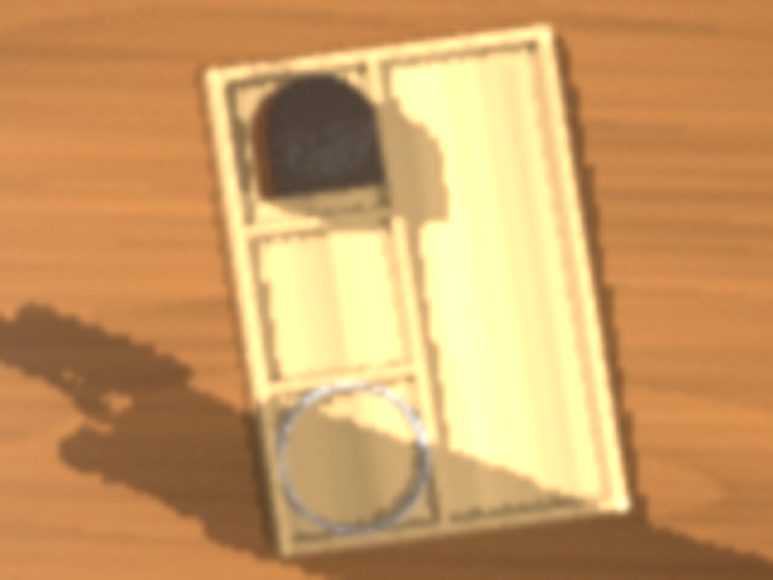

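From above, the heel is in the far bay with its rounded end toward +x; its apparent offset is parallax. Continuing.

Emit:
jog_arm:
  series:
    - [[15.3,11.7,3.5,0,0,29.3,8.5],[15.3,11.7,3.5,0,0,29.3,8.5],[15.3,11.7,3.5,0,0,29.3,8.5],[15.3,11.7,3.5,0,0,29.3,8.5],[15.3,11.7,3.5,0,0,29.3,8.5]]

```text
clock: 6.82
eef_pos: [459.8, 241.6, 64.4]
tcp_rot: [-3.139, 0.0, 1.912]
contact_force: [-0.2, -0.2, 0.2]
opening: 0.994
```

```bash
python3 go.py 460.6 242.1 8 109
python3 - <<'E'
from meas import *
from go import tr
u=up(cv2.imread('pics/a6_full.png')); hsv=cv2.cvtColor(u,cv2.COLOR_BGR2HSV);H,S,V=cv2.split(hsv)
roi=np.zeros_like(H); roi[4*160:4*210,4*355:4*395]=255
d=((S<112)&(V<100)).astype(np.uint8)*255&roi
c=max(cnts(d,100),key=cv2.contourArea); print(rect(wpts(c,40)),tr(76,42))
E
python3 look.py a7 192 172 60 side
```

```text
t 6.83 pos [459.8 241.6  64.4] rot [-179.9    0.   109.6] F [-0.2 -0.2  0.2] open mm 84.9 q [0.48 0.42 1.99 0.   0.74 0.14]
shift cm [0.02 0.1  5.64] turn deg [-0.1  0.   0.6]
(array([ 570.11187744, -231.42945862]), (56.17607498168945, 52.09672546386719), 7.854738235473633) [ 567.60081049 -231.90860701]
origin 132 127 scale 6.44
```

View pics/a7.png

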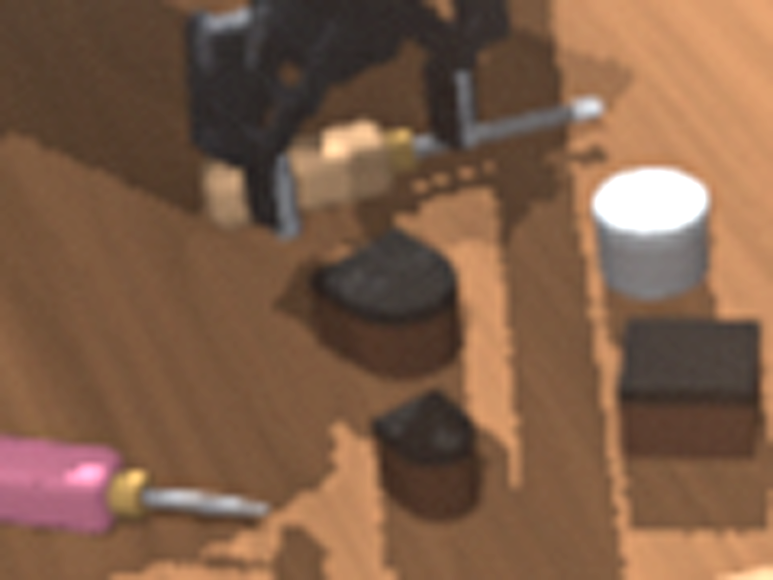

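Heel 1 measured about 3 mm from its bay centre. The gripper straddles heel 2, so I'll descend and close.

Emit:
jog_arm:
  series:
    - [[0,0.1,5.6,0,0,0.5,8.5],[0,0.1,5.6,0,0,0.5,8.5],[0,0.1,5.6,0,0,0.5,3],[0,0.1,5.6,0,0,0.5,3],[0,0.1,5.6,0,0,0.5,3]]

```text
clock: 7.5
eef_pos: [463.4, 241.2, 11.8]
tcp_rot: [3.139, -0.0, 1.9]
contact_force: [1.0, -3.5, 8.6]
opening: 0.58
```

Emit:
jog_arm:
  series:
    - [[0,0,0,0,0,0,3],[0,0,0,0,0,0,3]]

```text
clock: 7.75
eef_pos: [463.4, 241.2, 11.8]
tcp_rot: [3.139, -0.0, 1.9]
contact_force: [-0.0, -2.2, 8.7]
opening: 0.579
```

Emit:
jog_arm:
  series:
    - [[0,0,-4,0,0,0,3],[0,0,-9,0,0,0,3],[0,0,-9,0,0,0,3]]

```text
clock: 8.12
eef_pos: [464.9, 242.3, 104.4]
tcp_rot: [3.133, -0.001, 1.9]
contact_force: [0.7, 1.1, -2.1]
opening: 0.576
```

```bash
python3 go.py 482.7 -245.5 100 189.1; python3 look.py a8 192 160 60 side
```

```text
t 8.12 pos [464.9 242.3 104.4] rot [ 1.795e+02 -1.000e-01  1.089e+02] F [ 0.7  1.1 -2.1] open mm 49.2 q [0.48 0.36 1.96 0.   0.81 0.15]
shift cm [-46.73 -14.1    0.26] turn deg [  0.4   0.3 -80.2]
origin 132 115 scale 6.44
```

View pics/a8.png

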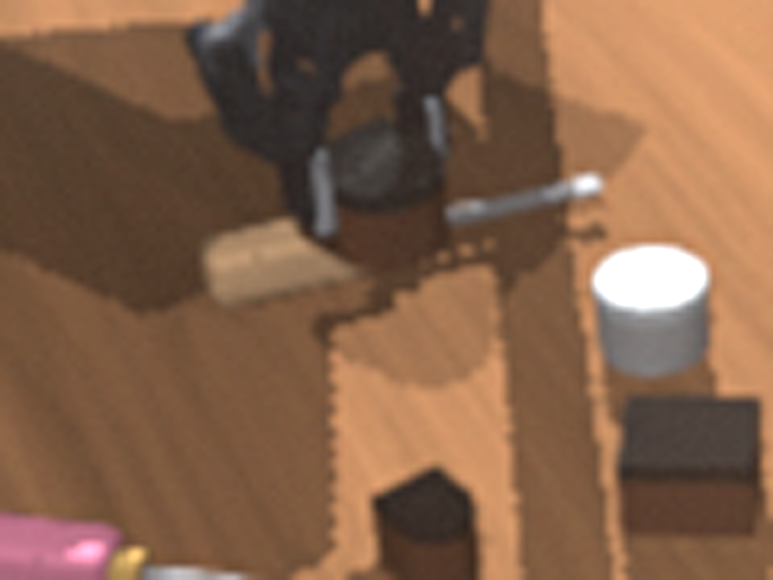

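Heel 2 is lifted level and the small heel hasn't moved. Carrying it to the middle bay.

Emit:
jog_arm:
  series:
    - [[-46.7,-14.1,0.2,0.4,0.3,-80,3],[-46.7,-14.1,0.2,0.4,0.3,-80,3],[-46.7,-14.1,0.2,0.4,0.3,-80,3],[-46.7,-14.1,0.2,0.4,0.3,-80,3],[-46.7,-14.1,0.2,0.4,0.3,-80,3]]

```text
clock: 8.8
eef_pos: [472.8, -35.5, 98.1]
tcp_rot: [-3.139, -0.005, 2.73]
contact_force: [-0.8, -0.5, -1.2]
opening: 0.57
```

```bash
python3 go.py 482.7 -245.5 75 189.1
```

```text
t 8.8 pos [472.8 -35.5  98.1] rot [-179.8   -0.3  156.4] F [-0.8 -0.5 -1.2] open mm 48.7 q [-0.08  0.31  2.06 -0.    0.78 -1.24]
shift cm [ -9.32 -18.84   2.31] turn deg [ -0.1  -0.3 -32.7]
```

Emit:
jog_arm:
  series:
    - [[-9.3,-18.8,2.3,0,-0.3,-32.7,3],[-9.3,-18.8,2.3,0,-0.3,-32.7,3],[-9.3,-18.8,2.3,0,-0.3,-32.7,3],[-9.3,-18.8,2.3,0,-0.3,-32.7,3],[-9.3,-18.8,2.3,0,-0.3,-32.7,3]]

```text
clock: 9.43
eef_pos: [481.7, -245.8, 74.7]
tcp_rot: [-3.141, -0.001, -2.991]
contact_force: [-0.3, -0.2, -0.8]
opening: 0.576
```

```bash
python3 go.py 482.7 -245.5 17 189.1; python3 look.py a9 300 290 90 side
```

```text
t 9.43 pos [ 481.7 -245.8   74.7] rot [-179.9   -0.  -171.4] F [-0.3 -0.2 -0.8] open mm 49.2 q [-0.47  0.43  1.94 -0.    0.78 -2.19]
shift cm [-0.11  0.02  5.77] turn deg [-0.1 -0.  -0.5]
origin 210 223 scale 4.33
```

View pics/a9.png

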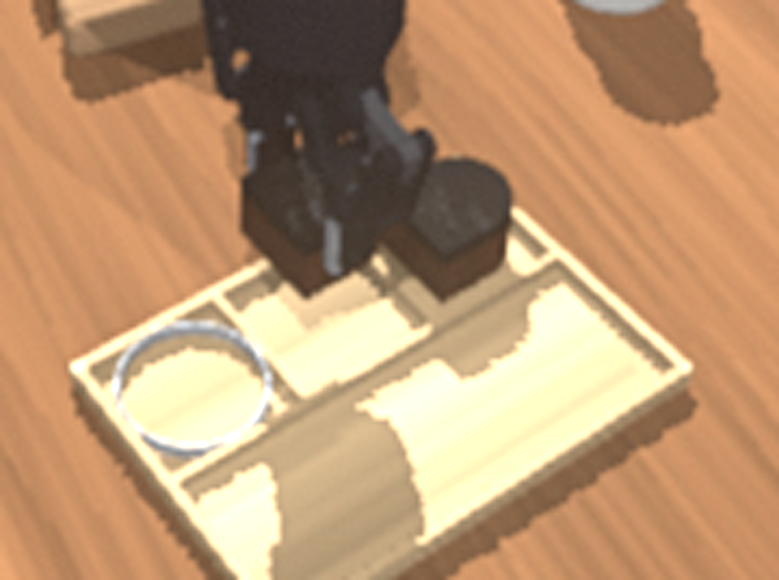

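Heel 2 hangs over the middle bay, clear of heel 1. Lowering and letting go.

Emit:
jog_arm:
  series:
    - [[-0.1,0,4,0,0,0,3],[-0.1,0,5.6,0,0,0,3],[-0.1,0,5.7,0,0,0,3],[-0.1,0,5.8,0,0,0,3],[-0.1,0,5.8,0,0,0,3]]

```text
clock: 10.1
eef_pos: [484.0, -243.4, 18.7]
tcp_rot: [-3.139, 0.001, -2.988]
contact_force: [-0.6, 0.0, 0.0]
opening: 0.576
```

```bash
python3 go.py 482.7 -245.5 16 189.1
```

```text
t 10.1 pos [ 484.  -243.4   18.7] rot [-1.799e+02  1.000e-01 -1.712e+02] F [-0.6  0.   0. ] open mm 49.2 q [-0.47  0.52  1.96 -0.    0.66 -2.19]
shift cm [ 0.16 -0.18  0.27] turn deg [-0.1  0.1 -0.3]
```

Emit:
jog_arm:
  series:
    - [[0.1,-0.1,0.25,0,0,0,3],[0.1,-0.1,0.25,0,0,0,3]]

```text
clock: 10.35
eef_pos: [483.1, -244.8, 15.9]
tcp_rot: [-3.14, 0.001, -2.989]
contact_force: [0.6, -0.1, 3.4]
opening: 0.578
```

```bash
python3 go.py 482.7 -245.5 16 189.1
```

```text
t 10.35 pos [ 483.1 -244.8   15.9] rot [-1.799e+02  1.000e-01 -1.712e+02] F [ 0.6 -0.1  3.4] open mm 49.4 q [-0.47  0.53  1.96 -0.    0.66 -2.19]
shift cm [ 0.05 -0.06 -0.01] turn deg [-0.1  0.1 -0.3]
```

Emit:
jog_arm:
  series:
    - [[0,0,0,0,0,0,6.6],[0,0,0,0,0,0,6.6],[0,0,0,0,0,0,6.6]]

```text
clock: 10.72
eef_pos: [482.4, -244.4, 15.3]
tcp_rot: [-3.14, -0.0, -2.988]
contact_force: [-0.1, 0.8, -0.1]
opening: 0.774
```

Emit:
jog_arm:
  series:
    - [[0,0,-4,0,0,0,6.6],[0,0,-9,0,0,0,6.6],[0,0,-9,0,0,0,8.5]]

```text
clock: 11.1
eef_pos: [484.8, -245.5, 108.8]
tcp_rot: [-3.136, 0.005, -2.988]
contact_force: [0.2, -0.0, -0.1]
opening: 0.957
```

```bash
python3 go.py 584.3 237.8 100 189.1; python3 look.py a10 300 280 90 side
```

```text
t 11.1 pos [ 484.8 -245.5  108.8] rot [-179.7    0.3 -171.2] F [ 0.2 -0.  -0.1] open mm 81.7 q [-0.47  0.38  1.92 -0.    0.84 -2.19]
shift cm [-17.2   46.25   0.73] turn deg [-0.3  0.3 -0.3]
origin 210 213 scale 4.33
```

View pics/a10.png

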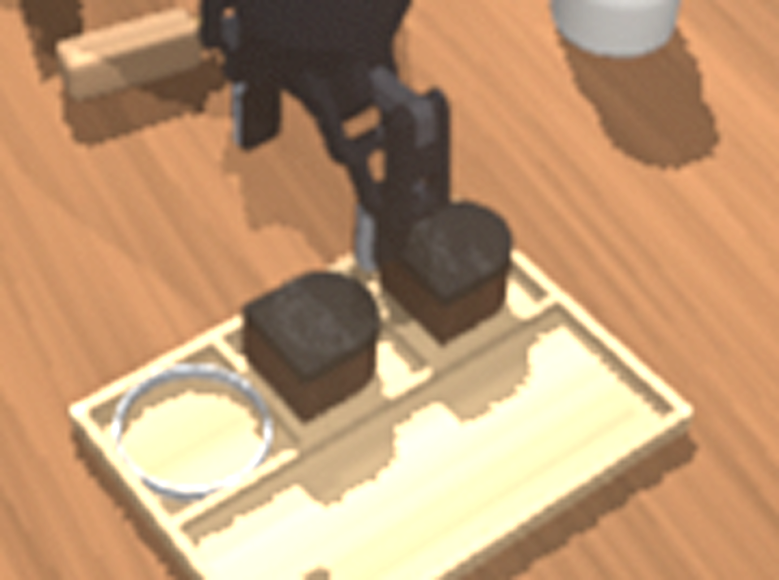

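Both heels are flat in their bays. Next is the tin.

Emit:
jog_arm:
  series:
    - [[-17.2,46.2,0.7,0,0,-0.3,8.5],[-17.2,46.2,0.7,0,0,-0.3,8.5],[-17.2,46.2,0.7,0,0,-0.3,8.5],[-17.2,46.2,0.7,0,0,-0.3,8.5],[-17.2,46.2,0.7,0,0,-0.3,8.5]]

```text
clock: 11.78
eef_pos: [544.7, 63.6, 99.0]
tcp_rot: [-3.14, -0.002, -2.983]
contact_force: [1.4, -1.1, 0.5]
opening: 0.997
```

```bash
python3 go.py 584.3 237.8 65 189.1
```

```text
t 11.78 pos [544.7  63.6  99. ] rot [-1.799e+02 -1.000e-01 -1.709e+02] F [ 1.4 -1.1  0.5] open mm 85.1 q [ 0.11  0.4   1.91 -0.    0.84 -1.61]
shift cm [-6.66 16.58  3.36] turn deg [-0.1 -0.1 -0. ]
```

Emit:
jog_arm:
  series:
    - [[-6.7,16.6,3.4,0,0,0,8.5],[-6.7,16.6,3.4,0,0,0,8.5],[-6.7,16.6,3.4,0,0,0,8.5],[-6.7,16.6,3.4,0,0,0,8.5],[-6.7,16.6,3.4,0,0,0,8.5]]

```text
clock: 12.4
eef_pos: [584.2, 235.6, 64.7]
tcp_rot: [-3.139, -0.003, -2.982]
contact_force: [-0.4, -0.7, 0.5]
opening: 0.992
```

```bash
python3 go.py 584.3 237.8 8 189.1; python3 look.py a11 232 160 60 side
```

```text
t 12.4 pos [584.2 235.6  64.7] rot [-179.9   -0.2 -170.9] F [-0.4 -0.7  0.5] open mm 84.7 q [ 0.38  0.55  1.74 -0.    0.85 -1.35]
shift cm [-0.06  0.23  5.67] turn deg [-0.1 -0.2  0. ]
origin 172 115 scale 6.44
```

View pics/a11.png

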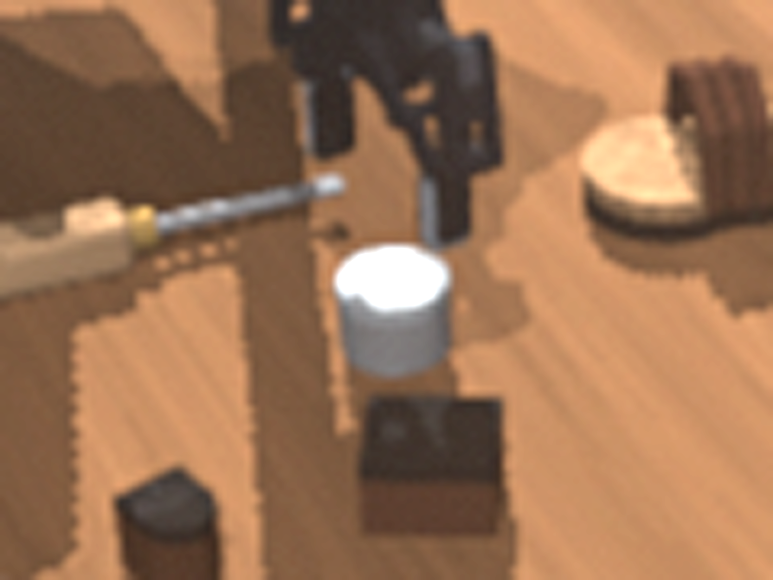

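The gripper straddles the tin, with clearance from the screwdriver tip and the square block. Descending.

Emit:
jog_arm:
  series:
    - [[0,0.2,5.6,0,0,0,8.5],[0,0.2,5.6,0,0,0,8.5],[0,0.2,5.6,0,0,0,3],[0,0.2,5.6,0,0,0,3],[0,0.2,5.6,0,0,0,3]]

```text
clock: 13.08
eef_pos: [586.5, 238.1, 12.7]
tcp_rot: [-3.141, 0.003, -2.983]
contact_force: [-1.1, -2.5, 5.3]
opening: 0.58
```

Emit:
jog_arm:
  series:
    - [[0,0,0,0,0,0,3],[0,0,0,0,0,0,3]]

```text
clock: 13.32
eef_pos: [586.5, 238.1, 12.7]
tcp_rot: [-3.141, 0.003, -2.983]
contact_force: [-1.3, -2.8, 5.8]
opening: 0.579
```

Emit:
jog_arm:
  series:
    - [[0,0,-4,0,0,0,3],[0,0,-9,0,0,0,3],[0,0,-9,0,0,0,3]]

```text
clock: 13.7
eef_pos: [588.5, 239.4, 106.1]
tcp_rot: [3.141, 0.009, -2.983]
contact_force: [-0.5, 0.7, -1.5]
opening: 0.575
```

```bash
python3 go.py 417.3 -255.7 100 189.1; python3 look.py a12 232 150 60 side
```

```text
t 13.7 pos [588.5 239.4 106.1] rot [ 180.     0.5 -170.9] F [-0.5  0.7 -1.5] open mm 49.1 q [ 0.38  0.5   1.72 -0.    0.92 -1.34]
shift cm [ 24.72 -46.19   0.34] turn deg [ 0.   0.5 -0. ]
origin 172 105 scale 6.44
```

View pics/a12.png

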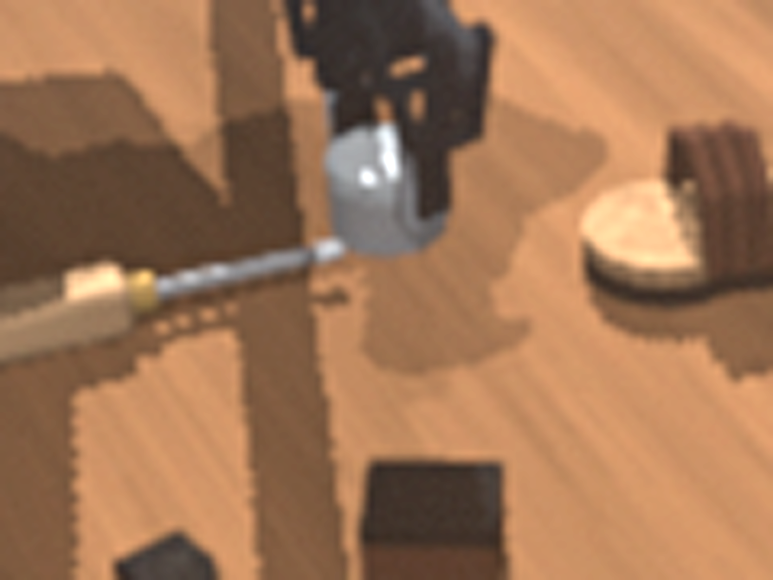

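Tin lifted. Carrying it to the ring.

Emit:
jog_arm:
  series:
    - [[24.6,-46.2,0.3,0,0.5,0,3],[24.6,-46.2,0.3,0,0.5,0,3],[24.6,-46.2,0.3,0,0.5,0,3],[24.6,-46.2,0.3,0,0.5,0,3],[24.6,-46.2,0.3,0,0.5,0,3]]

```text
clock: 14.38
eef_pos: [482.2, -59.0, 98.4]
tcp_rot: [-3.14, -0.009, -2.983]
contact_force: [2.9, -0.7, -0.1]
opening: 0.579
```

```bash
python3 go.py 418.5 -255.5 80 189.1
```

```text
t 14.38 pos [482.2 -59.   98.4] rot [-179.9   -0.5 -170.9] F [ 2.9 -0.7 -0.1] open mm 49.5 q [-0.12  0.32  2.03 -0.01  0.79 -1.85]
shift cm [  9.39 -18.39   1.95] turn deg [-0.1 -0.5  0. ]
```

Emit:
jog_arm:
  series:
    - [[9.4,-18.4,2,0,-0.3,0,3],[9.4,-18.4,2,0,-0.3,0,3],[9.4,-18.4,2,0,-0.3,0,3],[9.4,-18.4,2,0,-0.3,0,3],[9.4,-18.4,2,0,-0.3,0,3]]

```text
clock: 15.0
eef_pos: [418.6, -254.9, 79.3]
tcp_rot: [-3.141, -0.004, -2.986]
contact_force: [-1.3, -0.2, -1.6]
opening: 0.578
```

```bash
python3 go.py 418.5 -255.5 17 189.1; python3 look.py a13 280 290 90 side
```

```text
t 15.0 pos [ 418.6 -254.9   79.3] rot [-180.    -0.3 -171.1] F [-1.3 -0.2 -1.6] open mm 49.4 q [-0.55  0.36  2.04 -0.    0.75 -2.27]
shift cm [-0.01 -0.05  6.23] turn deg [-0.  -0.3 -0.2]
origin 190 223 scale 4.33
```

View pics/a13.png

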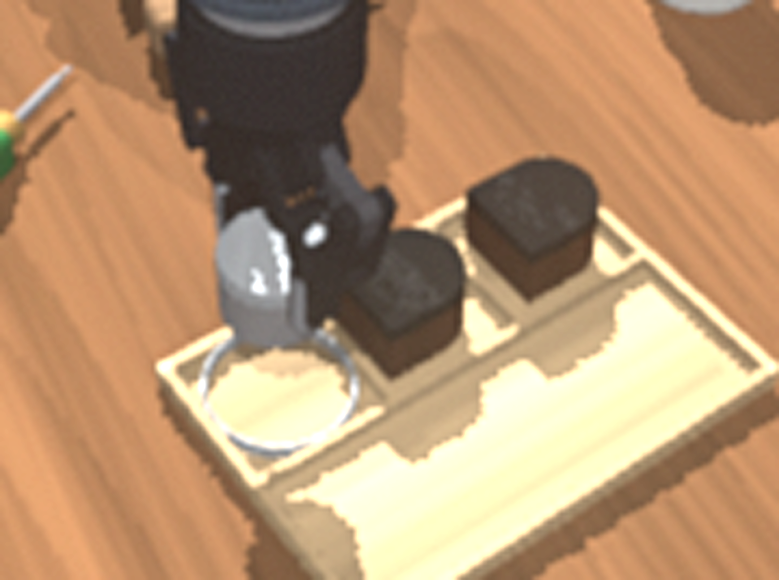

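Run:
```python
from h import *
t=np.linspace(0,2*np.pi,200)
for dx in (0,-3,-6):
  for z in (66.5,102.5):
    P=np.c_[418.6+dx+25.5*np.cos(t),-254.9+25.5*np.sin(t),0*t+z]; p=(proj('side',P)-[190,223]+.5)*4.33
    print(dx,z,'xmin',p[:,0].min().round(),'xmax',p[:,0].max().round(),'ymin',p[:,1].min().round(),'ymax',p[:,1].max().round())
```

```text
0 66.5 xmin 223.0 xmax 338.0 ymin 261.0 ymax 352.0
0 102.5 xmin 220.0 xmax 338.0 ymin 206.0 ymax 297.0
-3 66.5 xmin 216.0 xmax 332.0 ymin 263.0 ymax 354.0
-3 102.5 xmin 213.0 xmax 332.0 ymin 209.0 ymax 299.0
-6 66.5 xmin 210.0 xmax 326.0 ymin 266.0 ymax 356.0
-6 102.5 xmin 207.0 xmax 326.0 ymin 211.0 ymax 301.0
```

The tin's left edge at zoom x≈217 means it sits within about 1.5 mm of the TCP axis. Lowering.

Emit:
jog_arm:
  series:
    - [[0,0,4,0,-0.3,0,3],[0,0,5.8,0,-0.3,0,3],[0,0,6.1,0,-0.3,0,3],[0,0,6.1,0,-0.3,0,3],[0,0,6.1,0,-0.3,0,3]]

```text
clock: 15.68
eef_pos: [420.3, -254.1, 19.8]
tcp_rot: [-3.139, 0.003, -2.983]
contact_force: [0.7, -0.3, -0.7]
opening: 0.575
```

```bash
python3 go.py 418.5 -255.5 16.7 189.1
```

```text
t 15.68 pos [ 420.3 -254.1   19.8] rot [-179.9    0.2 -170.9] F [ 0.7 -0.3 -0.7] open mm 49.1 q [-0.55  0.47  2.07  0.    0.6  -2.28]
shift cm [ 0.2  -0.11  0.31] turn deg [-0.1  0.2  0. ]
```

Emit:
jog_arm:
  series:
    - [[0.2,-0.1,0.3,0,0,0,3],[0.2,-0.1,0.3,0,0,0,3],[0.2,-0.1,0.3,0,0,0,3]]

```text
clock: 16.05
eef_pos: [418.5, -255.7, 16.7]
tcp_rot: [-3.139, 0.003, -2.983]
contact_force: [1.4, 2.6, 4.5]
opening: 0.579
```

```bash
python3 go.py 418.5 -255.5 16.7 189.1
```

```text
t 16.05 pos [ 418.5 -255.7   16.7] rot [-179.9    0.2 -170.9] F [1.4 2.6 4.5] open mm 49.5 q [-0.55  0.47  2.07  0.    0.6  -2.28]
shift cm [-0.    0.02 -0.  ] turn deg [-0.1  0.2 -0. ]
```

Touching the floor at 4.5 N, so I'll release. Then the awl.

Emit:
jog_arm:
  series:
    - [[0,0,0,0,0,0,6.6],[0,0,0,0,0,0,6.6],[0,0,0,0,0,0,6.6]]

```text
clock: 16.42
eef_pos: [417.7, -255.4, 15.9]
tcp_rot: [-3.14, 0.002, -2.983]
contact_force: [-0.1, 0.1, -0.5]
opening: 0.774
```

Emit:
jog_arm:
  series:
    - [[0,0,-4,0,0,0,6.6],[0,0,-9,0,0,0,6.6],[0,0,-9,0,0,0,6.6]]

```text
clock: 16.8
eef_pos: [419.7, -256.6, 109.2]
tcp_rot: [-3.136, 0.007, -2.983]
contact_force: [1.3, 0.5, 0.2]
opening: 0.774
```

```bash
python3 go.py 494.5 -10.9 80 177.6; python3 look.py a14 280 290 90 side
```

```text
t 16.8 pos [ 419.7 -256.6  109.2] rot [-179.7    0.4 -170.9] F [1.3 0.5 0.2] open mm 66.1 q [-0.55  0.31  2.03  0.    0.8  -2.28]
shift cm [-11.25  23.1    2.87] turn deg [-0.3  0.4 11.5]
origin 190 223 scale 4.33
```

View pics/a14.png

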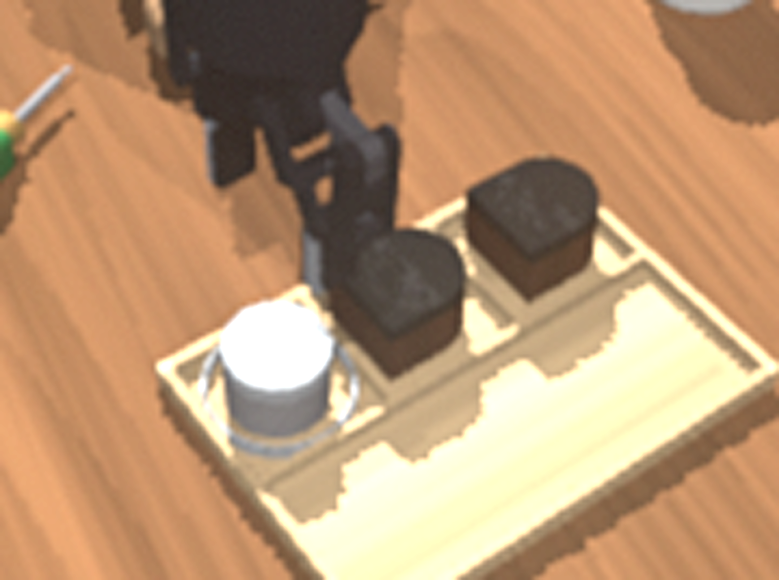

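The tin stands inside the ring. Moving to the awl.

Emit:
jog_arm:
  series:
    - [[-11.2,23.1,2.9,-0.3,0.4,11.5,6.6],[-11.2,23.1,2.9,-0.3,0.4,11.5,6.6],[-11.2,23.1,2.9,-0.3,0.4,11.5,6.6],[-11.2,23.1,2.9,-0.3,0.4,11.5,6.6],[-11.2,23.1,2.9,-0.3,0.4,11.5,6.6]]

```text
clock: 17.48
eef_pos: [491.2, -6.5, 75.2]
tcp_rot: [3.138, -0.008, 3.103]
contact_force: [0.3, -0.2, -0.1]
opening: 0.774
```

```bash
python3 go.py 494.5 -10.9 50 177.6 494.5 -10.9 10 177.6; python3 look.py a15 255 215 60 side
```

```text
t 17.48 pos [491.2  -6.5  75.2] rot [179.8  -0.5 177.8] F [ 0.3 -0.2 -0.1] open mm 66.1 q [-0.02  0.37  2.04  0.01  0.74 -1.56]
shift cm [-0.36 -0.43  2.51] turn deg [ 0.2 -0.5  0.2]
shift cm [-0.4  -0.45  6.51] turn deg [ 0.2 -0.5  0.2]
origin 195 170 scale 6.44
```

View pics/a15.png

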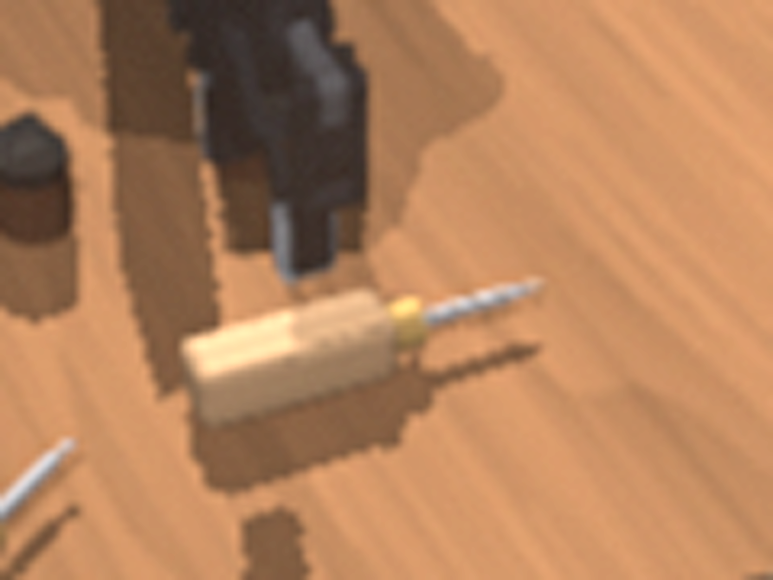

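Emit:
jog_arm:
  series:
    - [[-0.1,-0.1,2.2,0.2,-0.5,0.2,6.6],[-0.1,-0.1,2.2,0.2,-0.5,0.2,6.6],[-0.1,-0.1,2.2,0.2,-0.5,0.2,6.6]]

```text
clock: 17.9
eef_pos: [492.3, -11.4, 54.9]
tcp_rot: [3.142, 0.002, 3.095]
contact_force: [-0.5, 0.2, 0.7]
opening: 0.773
```

```bash
python3 go.py 494.5 -10.9 9 177.6
```

```text
t 17.9 pos [492.3 -11.4  54.9] rot [1.800e+02 1.000e-01 1.773e+02] F [-0.5  0.2  0.7] open mm 66.0 q [-0.03  0.4   2.05  0.    0.69 -1.55]
shift cm [-0.21  0.06  4.59] turn deg [ 0.   0.1 -0.3]
```

Emit:
jog_arm:
  series:
    - [[-0.1,0,4.6,0,0,0,6.6],[-0.1,0,4.6,0,0,0,6.6],[-0.1,0,4.6,0,0,0,1],[-0.1,0,4.6,0,0,0,1],[-0.1,0,4.6,0,0,0,1]]

```text
clock: 18.52
eef_pos: [494.8, -10.7, 10.5]
tcp_rot: [3.142, 0.006, 3.096]
contact_force: [-1.3, -1.5, 7.1]
opening: 0.317
```

Emit:
jog_arm:
  series:
    - [[0,0,0,0,0,0,1],[0,0,0,0,0,0,1],[0,0,0,0,0,0,1]]

```text
clock: 18.9
eef_pos: [494.8, -10.7, 10.5]
tcp_rot: [3.142, 0.006, 3.096]
contact_force: [-0.8, -1.3, 6.9]
opening: 0.318
```

Emit:
jog_arm:
  series:
    - [[0,0,-4,0,0,0,1],[0,0,-8,0,0,0,1],[0,0,-8,0,0,0,1]]

```text
clock: 19.27
eef_pos: [496.0, -10.6, 92.5]
tcp_rot: [3.141, 0.01, 3.096]
contact_force: [-0.3, 0.2, -1.1]
opening: 0.313
```

```bash
python3 go.py 473.9 -330 90 189.1; python3 look.py a16 255 205 60 side; python3 -c "
from go import *;print(tr(-32,-40))"
```

```text
t 19.27 pos [496.  -10.6  92.5] rot [180.    0.6 177.4] F [-0.3  0.2 -1.1] open mm 26.7 q [-0.02  0.34  2.03  0.    0.76 -1.55]
shift cm [  0.76 -32.01   0.24] turn deg [ -0.    0.6 -11.7]
origin 195 160 scale 6.44
[ 473.92908087 -329.95761042]
```

View pics/a16.png

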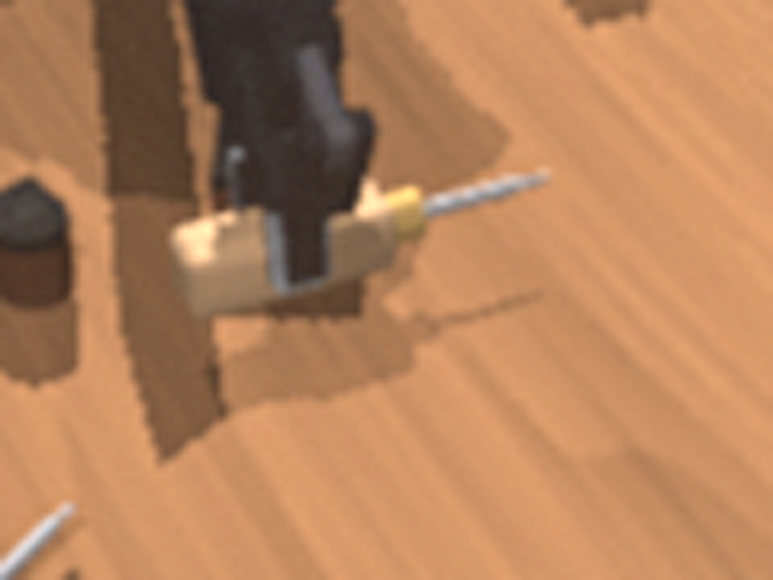

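The awl is held level. Carrying it over the tray's long bay.

Emit:
jog_arm:
  series:
    - [[0.8,-32,0.2,0,0.6,-11.7,1],[0.8,-32,0.2,0,0.6,-11.7,1],[0.8,-32,0.2,0,0.6,-11.7,1],[0.8,-32,0.2,0,0.6,-11.7,1],[0.8,-32,0.2,0,0.6,-11.7,1]]

```text
clock: 19.95
eef_pos: [471.0, -316.6, 86.0]
tcp_rot: [3.14, -0.008, -2.983]
contact_force: [1.5, 0.5, -0.8]
opening: 0.318
```

```bash
python3 go.py 473.9 -330 70 189.1
```

```text
t 19.95 pos [ 471.  -316.6   86. ] rot [ 179.9   -0.5 -170.9] F [ 1.5  0.5 -0.8] open mm 27.2 q [-0.59  0.45  1.87 -0.01  0.83 -2.32]
shift cm [-0.09 -1.37  1.6 ] turn deg [ 0.1 -0.5 -0. ]
```

Emit:
jog_arm:
  series:
    - [[-0.1,-0.5,2.8,0,-0.5,0,1],[-0.1,-0.5,2.8,0,-0.5,0,1],[-0.1,-0.5,2.8,0,-0.5,0,1]]

```text
clock: 20.32
eef_pos: [473.2, -318.9, 58.8]
tcp_rot: [3.14, 0.0, -2.982]
contact_force: [-0.3, -0.2, -0.1]
opening: 0.318
```

```bash
python3 go.py 473.9 -330 15 189.1; python3 look.py a17 290 310 90 side
```

```text
t 20.32 pos [ 473.2 -318.9   58.8] rot [ 179.9    0.  -170.9] F [-0.3 -0.2 -0.1] open mm 27.2 q [-0.6   0.49  1.88  0.    0.78 -2.33]
shift cm [ 0.11 -1.12  4.37] turn deg [0.1 0.  0. ]
origin 200 243 scale 4.33
```

View pics/a17.png

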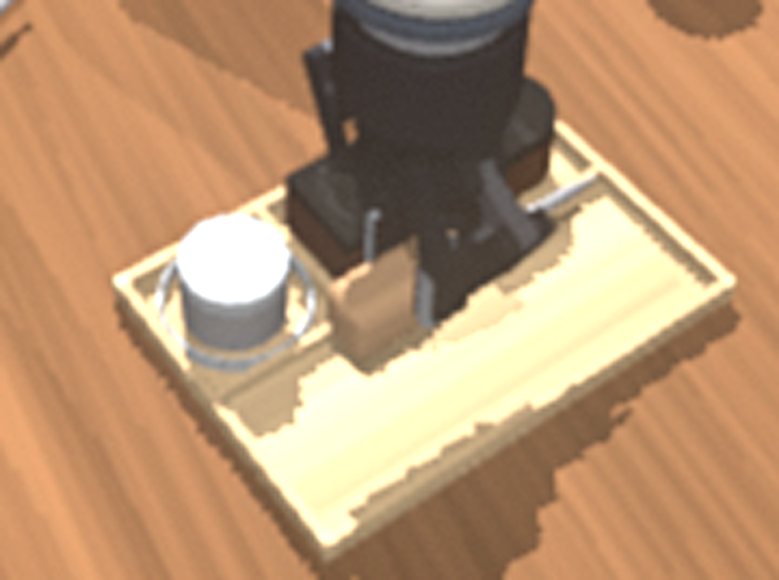

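The awl still needs about 11 mm more toward -y before lowering.

Emit:
jog_arm:
  series:
    - [[0.1,-1.2,0,0,0,0,1],[0.1,-1.2,2.5,0,0,0,1],[0.1,-1.2,4,0,0,0,1],[0.1,-1.2,4.2,0,0,0,1],[0.1,-1.2,4.2,0,0,0,1]]

```text
clock: 21.0
eef_pos: [474.8, -331.8, 17.1]
tcp_rot: [3.141, 0.002, -2.983]
contact_force: [-0.6, 0.8, -1.3]
opening: 0.318
```

```bash
python3 go.py 473.9 -330 14.5 189.1
```

```text
t 21.0 pos [ 474.8 -331.8   17.1] rot [ 1.800e+02  1.000e-01 -1.709e+02] F [-0.6  0.8 -1.3] open mm 27.1 q [-0.61  0.56  1.87  0.    0.7  -2.34]
shift cm [0.06 0.2  0.26] turn deg [ 0.   0.1 -0. ]
```

Emit:
jog_arm:
  series:
    - [[0,0.1,0.25,0,0,0,1],[0,0.1,0.25,0,0,0,1],[0,0.1,0.25,0,0,0,1]]

```text
clock: 21.38
eef_pos: [474.5, -330.8, 14.6]
tcp_rot: [3.141, 0.002, -2.983]
contact_force: [-0.6, 0.4, 0.3]
opening: 0.321
```

Emit:
jog_arm:
  series:
    - [[0,0,0,0,0,0,4.2],[0,0,0,0,0,0,4.2],[0,0,0,0,0,0,4.2]]

```text
clock: 21.75
eef_pos: [474.4, -330.8, 14.4]
tcp_rot: [3.141, 0.001, -2.983]
contact_force: [1.2, -0.3, -0.4]
opening: 0.489
```

Emit:
jog_arm:
  series:
    - [[0,0,-3,0,0,0,4.2],[0,0,-9,0,0,0,4.2],[0,0,-14,0,0,0,4.2],[0,0,-14,0,0,0,4.2]]

```text
clock: 22.25
eef_pos: [476.5, -332.5, 158.7]
tcp_rot: [-3.137, 0.007, -2.983]
contact_force: [0.4, 0.7, -0.5]
opening: 0.496
```

```bash
python3 go.py 400 100 250 189.1;python3 look.py a18s 290 310 90 side
```

```text
t 22.25 pos [ 476.5 -332.5  158.7] rot [-179.7    0.4 -170.9] F [ 0.4  0.7 -0.5] open mm 42.4 q [-0.61  0.36  1.8   0.    0.97 -2.34]
shift cm [ 0.66 43.87 -9.35] turn deg [-0.3  0.4 -0. ]
origin 200 243 scale 4.33
```

View pics/a18s.png

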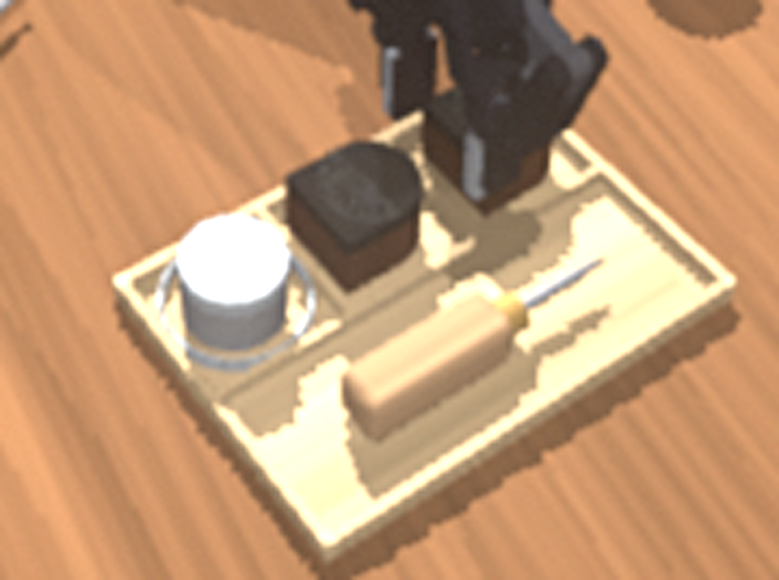

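The awl lies lengthwise in the long bay. I'll move the arm away for a final check from above.

Emit:
jog_arm:
  series:
    - [[0,0,-8,0,0,0,4.2],[0,44,-9,0,0,0,4.2],[0,44,-9,0,0,0,4.2],[0,44,-9,0,0,0,4.2],[0,44,-9,0,0,0,4.2]]

```text
clock: 22.92
eef_pos: [433.3, -82.7, 231.3]
tcp_rot: [3.14, -0.0, -2.984]
contact_force: [0.8, 1.1, 0.6]
opening: 0.491
```

```bash
python3 look.py f1 390 215 80
python3 - <<'E'
from meas import *
from go import C,a
def loc(c): d=np.array(c)-C; return np.round([d[0]*np.cos(a)+d[1]*np.sin(a),-d[0]*np.sin(a)+d[1]*np.cos(a)],1)
im=cv2.imread('pics/f1_full.png'); u=up(im); hsv=cv2.cvtColor(u,cv2.COLOR_BGR2HSV);H,S,V=cv2.split(hsv)
roi=np.zeros_like(H); roi[4*160:4*275,4*350:4*440]=255
for c in cnts(((S<112)&(V<100)).astype(np.uint8)*255&roi,1000):
    b=rect(wpts(c,40)); print('heel',loc(b[0]),np.round(b[1],1),round(b[2],1))
for c in cnts(((S<60)&(V>150)).astype(np.uint8)*255&roi,1500):
    w=wpts(c,40); (q,rad)=cv2.minEnclosingCircle(w.astype(np.float32)); print('tin',loc(q),rad)
E
python3 look.py f2 240 170 130
```

```text
origin 310 155 scale 4.83
heel [-1.4 40.7] [60.7 48.2] 80.1
heel [78.6 42.5] [55.7 52.3] 8.2
tin [-86.   17.7] 100.59330749511719
tin [-59.6 121.7] 58.598663330078125
origin 110 73 scale 2.99
```

View pics/f1.png

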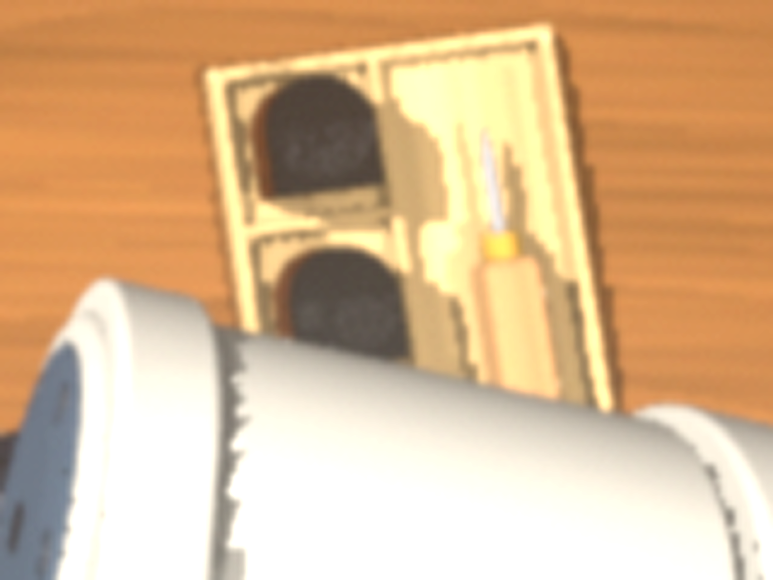

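View pics/f2.png

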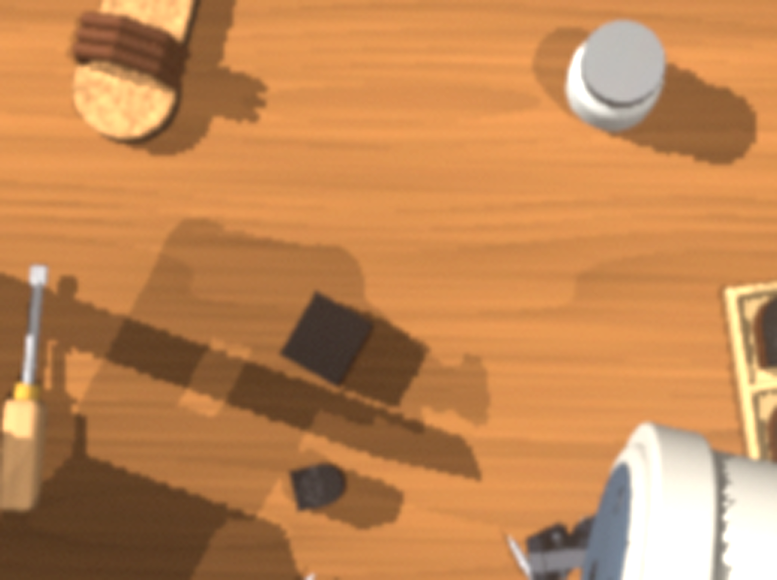

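The arm hides the ring and half the awl in this view. I'll swing it further away.

```bash
python3 go.py 400 180 240 189.1
```

```text
t 23.02 pos [432.6 -79.9 231.4] rot [ 1.798e+02 -1.000e-01 -1.707e+02] F [-1.  -1.2  0.4] open mm 42.3 q [-0.19  0.06  2.01  0.    1.08 -1.92]
shift cm [-1.   26.17 -0.79] turn deg [ 0.2 -0.1  0.2]
```

Emit:
jog_arm:
  series:
    - [[-1,26,-1,0,0,0,4.2],[-1,26,-1,0,0,0,4.2],[-1,26,-1,0,0,0,4.2],[-1,26,-1,0,0,0,4.2],[-1,26,-1,0,0,0,4.2]]

```text
clock: 23.65
eef_pos: [402.7, 176.4, 241.7]
tcp_rot: [3.141, -0.0, -2.979]
contact_force: [-0.7, -0.3, 0.2]
opening: 0.491
```

```bash
python3 look.py g1 390 215 80
python3 - <<'E'
from meas import *
from go import C,a
def loc(c): d=np.array(c)-C; return np.round([d[0]*np.cos(a)+d[1]*np.sin(a),-d[0]*np.sin(a)+d[1]*np.cos(a)],1)
im=cv2.imread('pics/g1_full.png'); u=up(im); hsv=cv2.cvtColor(u,cv2.COLOR_BGR2HSV);H,S,V=cv2.split(hsv)
roi=np.zeros_like(H); roi[4*160:4*275,4*350:4*440]=255
for c in cnts(((S<112)&(V<100)).astype(np.uint8)*255&roi,1000):
    b=rect(wpts(c,40)); print('heel',loc(b[0]),np.round(b[1],1),round(b[2],1))
for c in cnts(((S<60)&(V>195)).astype(np.uint8)*255&roi,1000):
    w=wpts(c,40); (q,rad)=cv2.minEnclosingCircle(w.astype(np.float32)); print('tin',loc(q),rad)
E
python3 look.py g2 170 200 110
```

```text
origin 310 155 scale 4.83
heel [-3.3 43.4] [56.3 52.8] 8.3
heel [78.6 42.2] [55.7 52. ] 8.2
tin [-76.7  43.1] 25.438316345214844
origin 60 118 scale 3.54
```

View pics/g1.png

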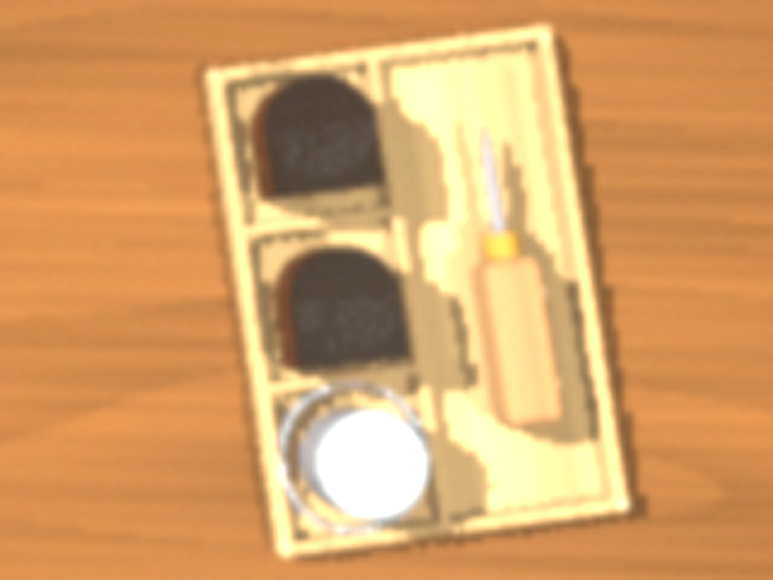

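The final view shows both heels, the tin and the awl inside their bays. In the earlier picture the square block at (219,186), the small heel at (217,236), the jar lid at (319,94) and the screwdriver tip at (123,163) are all where they started.

```bash
python3 -c "
from rig import r; print(r.sense()['clock'],r.sign_off())"
```

```text
the job is handed in; nothing more can be done
23.75 None
```

The repair tray is made up and handed in, with the clock at 23.75 s. Both large heels are in the square bays, rubber side up. The tin stands in the ring and the awl lies lengthwise in the long bay.

| Item | Measured position in the tray (mm) | Target (mm) |
|---|---|---|
| Heel, far bay | (78.6, 42.2) | (76, 42) |
| Heel, middle bay | (-3.3, 43.4) | (0, 42) |
| Tin | (-76.7, 43.1) | (-76, 42) |

- **Awl:** I checked it by eye only, and it looks well inside the bay and roughly parallel to it. The gripper let go of its handle within about 1 mm of the planned spot.
- **Flatness:** I judged this from the side view and from the release heights and contact forces; I did not measure tilt. When I lowered the middle heel and the tin, the floor pushed back with 3.4 N and 4.5 N. For the far heel and the awl I felt no clear contact force, so I went by height alone.
- **Left alone:** the small heel, square block, screwdriver and jar show at the same pixels as at the start.
- **Disagreement:** the first final top picture gave a wrong size for the middle heel and no valid tin reading, because the arm was in the way. I moved the arm and measured again for the numbers above.

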